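Release a thread spool with the two-key dispenser

TASK

Release the blue thread spool from the green dispenser: with one fingertip on each yellow key, press both keys all the way down together and keep them down for at least two seconds, until the spool has rolled to the far end stop and lies still there. Then let both keys come up and move clear. Touch only the keys: do not touch or lift the spool, and leave the other things on the table where they are.

Things in the scene. Friction and masses are not known exactly. Their poses are not given: they have to be found in the camera images.
- dispenser: green spool dispenser fixed to the table, 262 x 124 x 74 mm. Origin on the table midway between the two keys; x along the runway from the keys to the end stop, y from right key to left key, z up. Key housing: 46 x 108 mm, its top 57 mm up. From x = 22 mm a runway slopes 10 degrees down to the end stop at x = 200 mm
- dispenser_gate (a point): on the runway midway between two red gate pins (dispenser x = 87, y = +30 and -30 mm) that stand 7 mm out of the runway and hold the spool back; each sinks with its own key, and only with both down can the spool roll past (under a second to the stop)
- key_left_top (a point): centre of the top face of the left yellow key (dispenser y = +30 mm): round flat cap, 22 mm in diameter, 74 mm above the table when up. The two keys' centres are 60 mm apart
- key_right_top (a point): centre of the top face of the right yellow key (dispenser y = -30 mm), same size
- key_left (a joint): travel of the left key in m: 0 up, 0.010 fully down (straight down); spring return, about 1.3 N to start and 3.8 N fully down, then a hard stop; the gate pin is below the runway beyond 0.0075; counts as down beyond 0.008
- key_right (a joint): the same for the right key
- spool: loose thread spool, blue thread between two pale wooden flanges, 40 mm in diameter, 80 mm long, 60 g, lying across the runway; origin at its centre, y along its axis
- spool_center (a point): centre of the spool; at the start about 70 mm past the dispenser's origin in dispenser x and 67 mm above the table, so its top is at 87 mm; at the end stop at dispenser x = about 180 mm, 48 mm above the table
- scissors: bystander: orange-handled scissors, 82 x 197 x 11 mm, lying on the table left of the dispenser; origin under its middle
- screwdriver_red: bystander: red-handled screwdriver, 26 x 192 x 27 mm, lying on the table left of the dispenser; origin under its middle
- pliers_red: bystander: red-handled pliers, 53 x 178 x 13 mm, lying on the table right of the dispenser; origin under its middle
- awl_rose: bystander: dark wooden-handled awl, 24 x 135 x 24 mm, lying on the table right of the dispenser; origin under its middle
Not all that is in view belongs to the job. Of the things that look like the spool, the larger one is meant.

How it is judged (in metres and radians):
On the way, in this order (a step that is already met when the one before it is completed fails the run):
1. both keys are going down together under the fingers, the spool still behind the gate (value of joint each of key_left, key_right above 0.004 m and x of spool_center in the frame of dispenser below 0.1 m and contact force between the fingers and dispenser above 1 N).
2. both keys are held down by the fingers while the spool lies still at the end stop (value of joint each of key_left, key_right above 0.008 m and x of spool_center in the frame of dispenser between 0.168 and 0.195 m and z of spool_center in the frame of dispenser between 0.035 and 0.062 m and linear speed of spool below 0.03 m/s and contact force between the fingers and dispenser above 2 N), for 0.3 s.
At the end, for the whole second after the job is handed in: The spool lies still (under 0.03 m/s) against the end stop on the runway (centre 168 to 195 mm past the dispenser's origin, 35 to 62 mm above the table) and both keys are up (within 2 mm) (x of spool_center in the frame of dispenser between 0.168 and 0.195 m and z of spool_center in the frame of dispenser between 0.035 and 0.062 m and linear speed of spool below 0.03 m/s and value of joint each of key_left, key_right below 0.002 m); the robot touches nothing.
It fails at once if the robot touches the spool (contact force between any of the fingers, the arm and spool above 0.5 N).
It fails at once if the spool is lifted or leaves the runway (z of spool_center in the frame of dispenser above 0.09 m or z of spool_center in the frame of dispenser below 0.035 m).
It fails at once if a bystander is moved more than 25 mm (distance of any of scissors, screwdriver_red, pliers_red, awl_rose from where it was at the start of the episode above 0.025 m).
It also fails if it takes over 40 s, if anything falls off the work surface, if the arm or the gripper's body presses on something with over 40 N, if the wrist force passes 120 N, or if a joint passes its speed limit or range.

ROBOT

A 6-joint arm with a two-finger parallel gripper is mounted at the origin on a cart in front of the work surface, level with it; the furniture and walls round the work are solid. World frame = base frame: x ahead of the robot, y to its left, z up, the work surface at z = 0. Lengths are in mm, angles in degrees, forces in N, time in s.
With the tool pointing down it reaches from about 300 to 850 mm from the base axis. Payload 4.2 kg.
Tool frame: the origin (TCP) lies midway between the tips of the shut fingers; the grasp point (between the pads) lies 19 mm behind it (env.grasp_offset is the distance from the TCP to the grasp point, in mm); z points along the fingers, y is the line along which they close (so a half turn about z gives the same grasp; the last joint's range is limited). The gripper opens to 91 mm and grips with 3 to 60 N. Pads are 32 mm wide; open, the fingers measure 118 mm over their backs; the gripper's body (76 mm by 178 mm) begins 60 mm behind the grasp point.
Start: joints at [67.323, 18.312, 89.639, -0, 72.044, -1.146], TCP at [211.038, 534.889, 213.976] pointing down, gripper open.
Joint ranges: [-177.97, 177.97], [-48.28, 115.42], [12.27, 149.76], [-77.06, 257.06], [2.81, 150.46], [-146.56, 146.56]. Speed limits (degrees/s): [147.25, 147.25, 180, 180, 180, 180].

INTERFACE

Orientations are given as [roll, pitch, yaw] about the fixed x, y, z axes, in that order (R = Rz(yaw) Ry(pitch) Rx(roll)).
In Python, from workcell import env, optics gives the robot as it stands. The module is installed in compiled form; this text tells all that it offers.
- The arm moves only by the tool send_rows, never from a script. Its argument "targets" is a list that holds one entry, the list of rows, each a list of 7 numbers: the turn, a rotation vector about the world's x, y, z scaled (see below), then the shift along the world's x, y, z scaled (see below), then the closure, from -1 (fully open) to 1 (shut). In form: [[[rx, ry, rz, x, y, z, gripper], ...]]. A call has 1 to 12 rows; each row shifts and turns the commanded pose from where the row before left it; what a row does not reach is not made up. The controller multiplies each number of a shift by 0.2 m and each number of a turn by pi/2 rad. A row lasts 1/10 s, in which the tool goes at most 50 mm and 8.59 degrees, less where a joint would pass 70% of its speed; a pose out of reach is approached as far as the arm can. A call with a number of a shift or a turn outside -1 to 1 is refused whole. A call with a gripper value outside its range is refused whole. The fingers move at their own pace and stop on an object; "grip_force" is the grip in N (left out, the last holds). Time passes only in rows, so rows that do not move let the fingers close. It gives the time, the measured TCP pose, the force, the opening and the grip force at its end, in the units of the state.
- env.state(): the state, without advancing time (a new reading comes with each control period).
- optics.grab_frame(name): name is "scene" or "top"; returns (picture, depth): 400x640x3 uint8, red, green, blue; 400x640 float32, mm along the optical axis (not along the pixel's ray), 0 where there is no reading.
- optics.camera_info(name): a dict with "camera_matrix" (3x3 intrinsics, pixels), "R" (3x3) and "t" (3): a world point X has camera coordinates R X + t. Camera axes: x right, y down, z forward; pixel columns grow to the right and rows downward; lengths in mm; the calibration is good to about 2 mm. A picture is of the moment at which its call begins. camera_info takes no time and is no camera call.
- env.job_done(): hands the job in; it is judged then, once.
Trained networks look in the newest picture that a camera, given by its name, has taken for a name from the list of things; names that differ only in an ending like _2 or _b are one class to them, and where a whole thing is asked for, a point or a joint stands for the part that bears it (a point fixed in the world has none). Each returns a list of dicts, best first, with "conf" (0 to 1); they miss things now and then, are a little off and sometimes report something else, mostly with a low value. They report only what shows in the picture. A call takes as long as a camera call. They do not tell look-alikes from the thing itself.
- optics.silhouettes(camera, name): "mask" (400x640 bool, what is visible of it) and "at" ([column, row] in pixels, amid what is visible of it).
- optics.place_of(camera, name): "at" ([column, row] in pixels: a listed point, or the origin of a listed thing).
The state is a dict: "time_s": time; "qpos": joint angles; "qvel": joint speeds; "effort": joint torques, N m; "ee_pos": TCP position; "ee_rot": TCP orientation; "force": force on the tool from outside, world axes, zero at the start; "torque": the same for the moment, N m; "gripper_width": finger opening in mm; "gripper_force": force on a finger pad.
Only numpy, scipy, OpenCV 4.12 (cv2) and the standard library are available. Lean on these libraries where they do the work, as an engineer would, in place of code of your own. Each camera call takes 0.05 s, during which the arm holds its last target. There are 200 camera calls.

## Working session

There is one attempt and no reset: what is moved stays moved. The work goes in short steps, Python scripts to look and compute and a tool call to move; the robot and the scene stay as the last step left them, time stands still between calls to the robot, and variables do not carry over. Pictures are saved under pics/ and viewed, at most 10 in all, crops included, and the job is handed in when it is done.

Besides the shell and the picture viewer there is one more tool, called after "Emit:" by a JSON object that holds its "method" and its "body", one argument or row to a line. send_rows: Moves the arm, as the interface text tells. Its arguments: {"type":"object","properties":{"targets":{"type":"array"},"grip_force":{"type":"number"}},"required":["targets"]}

```bash
mkdir -p pics
cat > h.py <<'E'
import numpy as np, cv2
from workcell import env, optics
def w(cam,px,z=None,depth=None):
    i=optics.camera_info(cam);K=np.array(i["camera_matrix"]);R=np.array(i["R"]);t=np.array(i["t"]).ravel()
    d=np.linalg.inv(K)@[px[0],px[1],1.]; c=-R.T@t; r=R.T@d
    s=(z-c[2])/r[2] if z is not None else depth
    return c+s*r
def dep(D,p):
    c,r=int(round(p[0])),int(round(p[1]));a=D[max(r-1,0):r+2,max(c-1,0):c+2];a=a[a>0]
    return float(np.median(a)) if a.size else 0
E
python3 - <<'E'
from h import *
P={}
for cam in("scene","top"):
    im,D=optics.grab_frame(cam);cv2.imwrite(f"pics/{cam}0.png",im[:,:,::-1])
    for n in("key_left_top","key_right_top","spool_center","dispenser","dispenser_gate"):
        for o in optics.place_of(cam,n)[:3]:
            z={"key_left_top":74,"key_right_top":74,"spool_center":67,"dispenser":0,"dispenser_gate":50}[n]
            print(cam,n,round(o["conf"],2),np.round(o["at"]),"plane",w(cam,o["at"],z).round(1),"depth",w(cam,o["at"],depth=dep(D,o["at"])).round(1))
s=env.state();print(s["time_s"],s["ee_pos"],s["ee_rot"],s["gripper_width"])
E
```

```text
scene key_left_top 0.6 [288. 210.] plane [469.1 -23.2  74. ] depth [466.8 -26.4  75.9]
scene key_right_top 0.46 [309. 214.] plane [496.3 -75.1  74. ] depth [493.  -79.2  76.5]
scene spool_center 0.77 [315. 205.] plane [553.2 -31.9  67. ] depth [539.8 -47.6  76.4]
scene spool_center 0.68 [332. 257.] plane [ 414.6 -253.5   67. ] depth [ 469.7 -195.8   16.5]
scene dispenser 0.6 [301. 239.] plane [481.5 -61.8   0. ] depth [465.3 -82.6  15. ]
scene dispenser_gate 0.59 [314. 210.] plane [552.  -28.3  50. ] depth [538.3 -44.4  60. ]
top key_left_top 0.44 [311. 238.] plane [458.5 -21.7  74. ] depth [459.4 -22.   56.2]
top key_right_top 0.43 [202. 224.] plane [495.4 320.7  74. ] depth [500.7 334.    5.6]
top spool_center 0.54 [365. 230.] plane [ 487.7 -191.4   67. ] depth [ 491.  -196.9   22.1]
top spool_center 0.49 [319. 207.] plane [556.6 -46.7  67. ] depth [554.7 -46.1  82.9]
top dispenser 0.74 [321. 234.] plane [476.4 -57.2   0. ] depth [472.6 -54.9  61.3]
top dispenser_gate 0.62 [313. 209.] plane [551.6 -26.8  50. ] depth [547.9 -26.1  83.3]
0.6 [211.03816288 534.86925907 213.98646405] [1.79995010e+02 1.46060592e-03 1.58468427e+02] 91.14788199152862
```

View pics/top0.png

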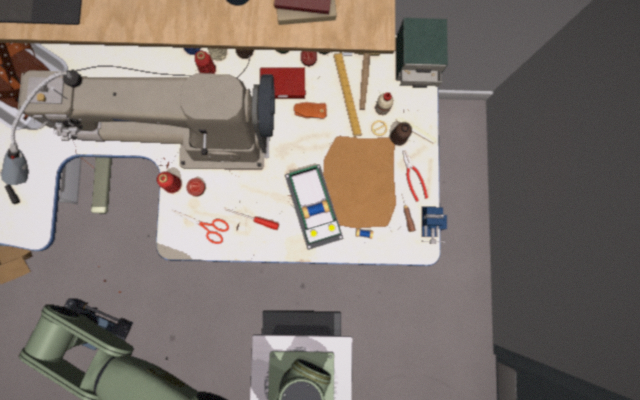

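View pics/scene0.png

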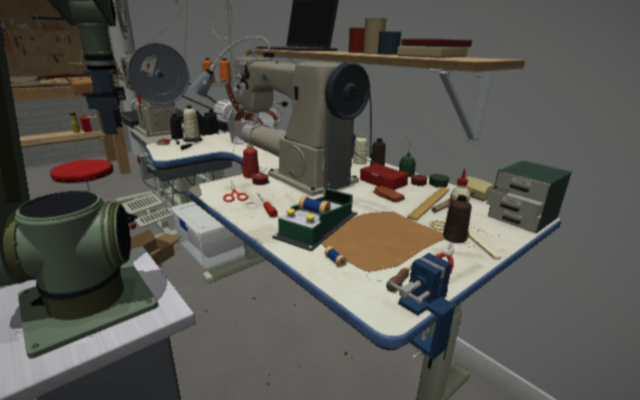

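The top view shows the dispenser, with its keys near (314,233) and (332,228), the spool at (317,209) and the end stop near (302,170). The small decoy spool is at (365,233). Next I'll segment the yellow caps.

Run:
```python
from h import *
for cam in("scene","top"):
    im,D=optics.grab_frame(cam); hsv=cv2.cvtColor(im,cv2.COLOR_RGB2HSV)
    m=cv2.inRange(hsv,(22,140,100),(36,255,255))
    n,_,st,ce=cv2.connectedComponentsWithStats(m)
    for i in range(1,n):
        if st[i,4]>8 and 280<ce[i][0]<345 and 200<ce[i][1]<250:
            print(cam,ce[i].round(1),st[i,:],w(cam,ce[i],74).round(1),"depth",w(cam,ce[i],depth=dep(D,ce[i])).round(1))
    if cam=="top":
        g=cv2.inRange(hsv,(50,50,10),(90,255,140));g[:150]=0;g[260:]=0;g[:,:270]=0;g[:,350:]=0
        k,_,s2,c2=cv2.connectedComponentsWithStats(g);j=1+s2[1:,4].argmax()
        ys,xs=np.where(_==j);r=cv2.minAreaRect(np.c_[xs,ys].astype(np.float32));print(r)
        b=cv2.boxPoints(r);print([w(cam,p,40).round(0) for p in b])
    else:
        cr=cv2.resize(im[180:260,260:370,::-1],None,fx=7,fy=7,interpolation=cv2.INTER_CUBIC);cv2.imwrite("pics/c1.png",cr)
    i=optics.camera_info(cam);print(cam,"campos",(-np.array(i["R"]).T@np.array(i["t"]).ravel()).round())
```

```text
scene [290.5 210.7] [287 208   8   6  32] [470.5 -31.1  74. ] depth [468.1 -34.3  75.9]
scene [309.6 216.9] [307 215   6   5  27] [486.6 -89.6  74. ] depth [485.2 -91.2  75. ]
scene campos [ -36. -726.  481.]
top [331.3 227.3] [329 225   6   6  26] [493.1 -85.4  74. ] depth [493.1 -85.4  74. ]
top [313.1 232.9] [311 231   5   5  22] [474.3 -28.2  74. ] depth [474.2 -28.2  75.4]
((311.0294494628906, 195.75839233398438), (56.40768814086914, 30.736921310424805), 72.18110656738281)
[array([668.,  58.,  40.]), array([701., -37.,  40.]), array([526., -96.,  40.]), array([494.,  -3.,  40.])]
top campos [ 371.    8. 1687.]
```

View pics/c1.png

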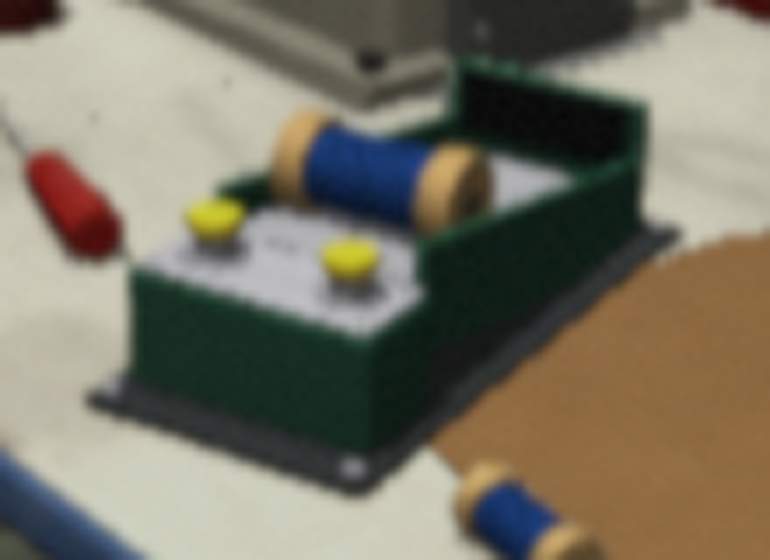

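The caps are 60.2 mm apart at z≈75, so the measurement checks out. The key midpoint is about (482,-58) and the dispenser yaw about 17.7°. I'll move above them with the fingers set to an opening of about 47 mm.

Emit:
{"method": "send_rows", "body": {
  "targets": [
    [[0, 0, -0.092, 0.079, -0.174, -0.016, -0.03], [0, 0, -0.092, 0.079, -0.174, -0.016, -0.03], [0, 0, -0.092, 0.079, -0.174, -0.016, -0.03], [0, 0, -0.092, 0.079, -0.174, -0.016, -0.03], [0, 0, -0.092, 0.079, -0.174, -0.016, -0.03], [0, 0, -0.092, 0.079, -0.174, -0.016, -0.03], [0, 0, -0.092, 0.079, -0.174, -0.016, -0.03], [0, 0, -0.092, 0.079, -0.174, -0.016, -0.03], [0, 0, -0.092, 0.079, -0.174, -0.016, -0.03], [0, 0, -0.092, 0.079, -0.174, -0.016, -0.03]]
  ]
}}

```text
time_s: 1.7
ee_pos: [369.5, 185.5, 182.1]
ee_rot: [180.0, -0.0, 75.3]
force: [0.3, 0.4, -0.3]
gripper_width: 46.9
gripper_force: 0.0
```

Emit:
{"method": "send_rows", "body": {
  "targets": [
    [[0, 0, -0.092, 0.079, -0.174, -0.016, -0.03], [0, 0, -0.092, 0.079, -0.174, -0.016, -0.03], [0, 0, -0.092, 0.079, -0.174, -0.016, -0.03], [0, 0, -0.092, 0.079, -0.174, -0.016, -0.03], [0, 0, -0.092, 0.079, -0.174, -0.016, -0.03], [0, 0, -0.092, 0.079, -0.174, -0.016, -0.03], [0, 0, -0.092, 0.079, -0.174, -0.016, -0.03], [0, 0, 0, 0, 0, 0, -0.03], [0, 0, 0, 0, 0, 0, -0.03], [0, 0, 0, 0, 0, 0, -0.03]]
  ]
}}

```text
time_s: 2.7
ee_pos: [479.1, -56.0, 159.6]
ee_rot: [-180.0, 0.0, 17.8]
force: [-0.6, -0.2, 0.3]
gripper_width: 47.4
gripper_force: 0.0
```

Emit:
{"method": "send_rows", "body": {
  "targets": [
    [[0, 0, 0, -0.005, -0.015, -0.1, -0.03], [0, 0, 0, 0, 0, -0.1, -0.03], [0, 0, 0, 0, 0, -0.1, -0.03], [0, 0, 0, 0, 0, 0, -0.03], [0, 0, 0, 0, 0, 0, -0.03]]
  ]
}}

```text
time_s: 3.2
ee_pos: [478.6, -58.8, 100.0]
ee_rot: [180.0, -0.0, 17.8]
force: [-0.0, 0.7, 1.1]
gripper_width: 46.9
gripper_force: 0.0
```

Run:
```python
from h import *
im,D=optics.grab_frame("scene")
cv2.imwrite("pics/c2.png",cv2.resize(im[150:250,250:370,::-1],None,fx=6,fy=6,interpolation=cv2.INTER_CUBIC))
s=env.state();print(s["ee_pos"],s["gripper_width"],s["force"])
```

```text
[479.18367414 -59.10382883 100.57410017] 47.00012706298935 [0.4829661  0.17169795 0.33001247]
```

View pics/c2.png

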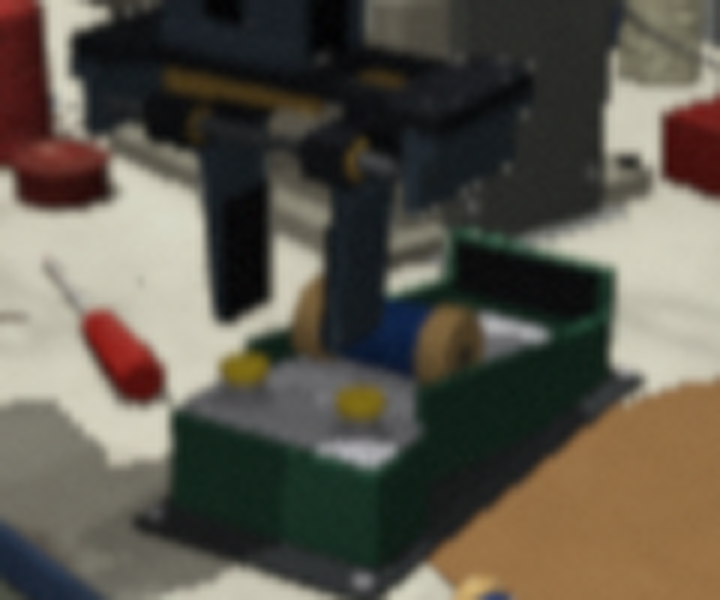

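The fingertips, at (240,318) and (352,345) in the crop, sit straight above the caps at (243,370) and (358,403) once the 26 mm height is allowed for. I'll go down and press.

Emit:
{"method": "send_rows", "body": {
  "targets": [
    [[0, 0, 0, 0, 0, -0.08, -0.03], [0, 0, 0, 0, 0, -0.04, -0.03], [0, 0, 0, 0, 0, -0.03, -0.03], [0, 0, 0, 0, 0, -0.02, -0.03], [0, 0, 0, 0, 0, -0.01, -0.03]]
  ]
}}

```text
time_s: 3.75
ee_pos: [478.9, -59.5, 64.2]
ee_rot: [-180.0, -0.0, 17.7]
force: [-2.2, 1.4, 11.2]
gripper_width: 46.8
gripper_force: 6.4
```

Emit:
{"method": "send_rows", "body": {
  "targets": [
    [[0, 0, 0, 0, 0, -0.004, -0.03], [0, 0, 0, 0, 0, 0, -0.03], [0, 0, 0, 0, 0, 0, -0.03], [0, 0, 0, 0, 0, 0, -0.03], [0, 0, 0, 0, 0, 0, -0.03], [0, 0, 0, 0, 0, 0, -0.03], [0, 0, 0, 0, 0, 0, -0.03], [0, 0, 0, 0, 0, 0, -0.03], [0, 0, 0, 0, 0, 0, -0.03], [0, 0, 0, 0, 0, 0, -0.03], [0, 0, 0, 0, 0, 0, -0.03], [0, 0, 0, 0, 0, 0, -0.03]]
  ]
}}

```text
time_s: 4.95
ee_pos: [478.9, -59.5, 64.2]
ee_rot: [180.0, -0.1, 17.7]
force: [-2.9, 1.2, 10.8]
gripper_width: 47.3
gripper_force: 5.1
```

Run:
```python
from h import *
im,D=optics.grab_frame("scene")
cv2.imwrite("pics/c3.png",cv2.resize(im[150:250,250:370,::-1],None,fx=6,fy=6,interpolation=cv2.INTER_CUBIC))
s=env.state();print(s["ee_pos"],s["gripper_width"],s["force"],s["torque"])
```

```text
[478.94330493 -59.48509914  64.21618806] 46.90640448944203 [-2.01965867  1.18712791 10.4664046 ] [0.26039351 0.65740441 0.0999602 ]
```

View pics/c3.png

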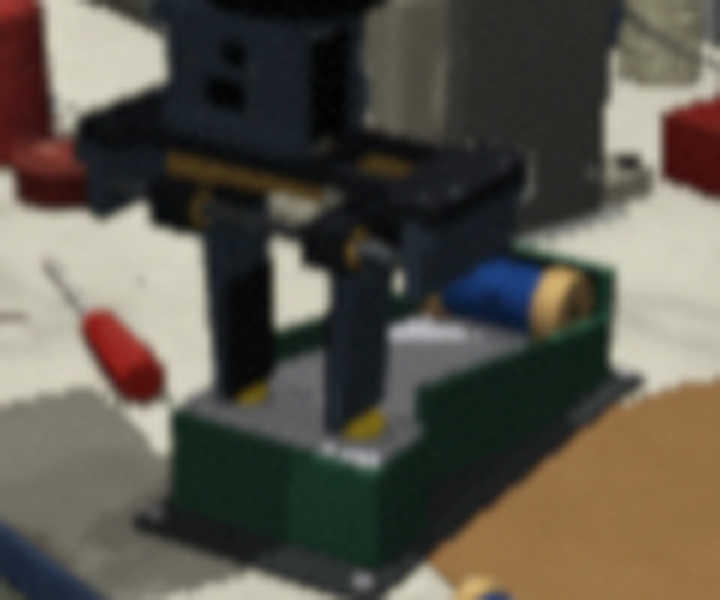

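The spool has rolled to the end stop, at about (515,295) in the crop, and both keys are held down. I'll keep holding until more than 2 s have passed, then rise.

Emit:
{"method": "send_rows", "body": {
  "targets": [
    [[0, 0, 0, 0, 0, 0, -0.03], [0, 0, 0, 0, 0, 0, -0.03], [0, 0, 0, 0, 0, 0, -0.03], [0, 0, 0, 0, 0, 0, -0.03], [0, 0, 0, 0, 0, 0, -0.03], [0, 0, 0, 0, 0, 0, -0.03], [0, 0, 0, 0, 0, 0, -0.03], [0, 0, 0, 0, 0, 0, -0.03], [0, 0, 0, 0, 0, 0, -0.03], [0, 0, 0, 0, 0, 0, -0.03], [0, 0, 0, 0, 0, 0, -0.03], [0, 0, 0, 0, 0, 0, -0.03]]
  ]
}}

```text
time_s: 6.2
ee_pos: [478.9, -59.5, 64.2]
ee_rot: [180.0, -0.1, 17.7]
force: [-3.2, 2.1, 10.6]
gripper_width: 47.0
gripper_force: 5.1
```

Emit:
{"method": "send_rows", "body": {
  "targets": [
    [[0, 0, 0, 0, 0, 0, -0.03], [0, 0, 0, 0, 0, 0, -0.03], [0, 0, 0, 0, 0, 0.03, -0.03], [0, 0, 0, 0, 0, 0.05, -0.03], [0, 0, 0, 0, 0, 0.1, -0.03], [0, 0, 0, 0, 0, 0.15, -0.03], [0, 0, 0, 0, 0, 0.15, -0.03], [0, 0, 0, 0, 0, 0, -0.03], [0, 0, 0, 0, 0, 0, -0.03]]
  ]
}}

```text
time_s: 7.1
ee_pos: [478.8, -59.8, 159.3]
ee_rot: [179.9, -0.1, 17.7]
force: [-0.2, 0.6, -0.6]
gripper_width: 47.0
gripper_force: 0.0
```

Run:
```python
from h import *
im,D=optics.grab_frame("scene")
cv2.imwrite("pics/c4.png",cv2.resize(im[150:250,250:370,::-1],None,fx=6,fy=6,interpolation=cv2.INTER_CUBIC))
s=env.state();print(s["ee_pos"],s["force"])
```

```text
[478.08275699 -59.73217781 158.36177914] [-0.26606593  0.07318343 -0.02995289]
```

View pics/c4.png

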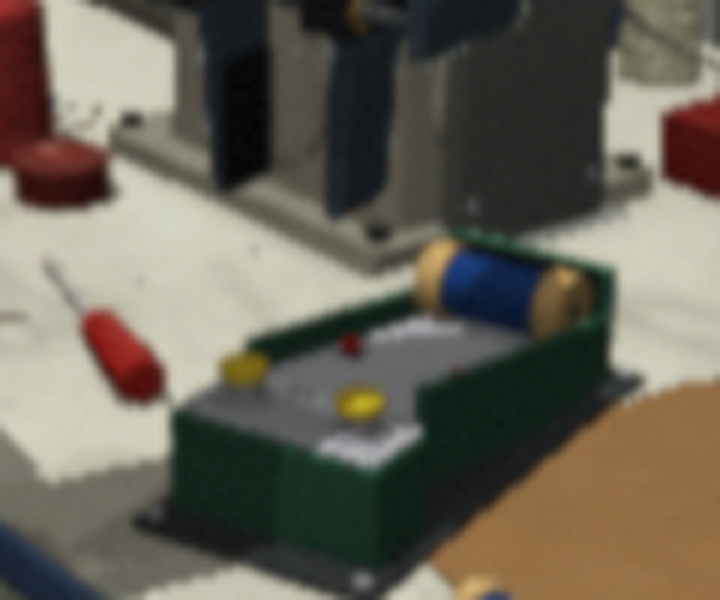

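The keys are up at (245,370) and (360,403), the gate pins are out again, the spool rests at the end stop at (505,288), and the arm is clear.

```bash
python3 -c "
from workcell import env
print(env.job_done())"
```

```text
the job is handed in; nothing more can be done
None
```

I held both keys down for more than two seconds and the spool rolled to the end stop; the keys are back up, the arm is clear, and the job is handed in (no verdict was returned).

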